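# Snap the nozzle cone onto the dispensing barrel

## Task

Take the dust cover off the upright dispensing barrel and leave it in the shallow steel tray. Then fetch the larger nozzle cone and press it down on the barrel's stud until it clicks over the sprung balls, and keep pressing after the click so that the cone's rim is fully home on the black collar. Finish while still pressing it home: do not let up or let go, and leave the other things on the bench where they are.

Things in the scene. Friction and masses are not known exactly. Their poses are not given: they have to be found in the camera images.
- collar (a point): Fixed: centre of the flat top of the black collar (56 mm diameter) that ends the upright dispensing barrel, 120 mm above the bench; z up. Below it a clear tube of 50 mm diameter in a round bench stand of 96 mm diameter. The stud rises from it: an aluminium neck, 30 mm diameter, 15 mm high. At the start the dust cover hides the stud.
- balls (a point): Fixed: point on the stud's axis at the level of four steel balls sprung outwards around the neck, 39 mm across them, 11.5 mm above the collar. The cone's lip meets them with its rim about 15 mm above the collar; the push grows to roughly 10 N, then falls away (the click) once the lip is past them, rim about 9 mm above the collar.
- plate (a joint): Sprung plate on top of the stud (27 mm diameter, its face 22 mm above the collar at rest): how far it is pushed down, m. 0 at rest; the cone's ceiling reaches it with the rim 4 mm above the collar; 0.004 with the cone pressed fully home (about 11 N); under 0.001 when the cone is clicked on but not pressed.
- cover_mid (a point): Dust cover, blue plastic, loose, about 45 g, 66 mm high; point on its axis half-way up, 33 mm above its lower rim; z up its axis. A round hood, 52 mm diameter and 30 mm high, carrying a straight round knob of 18 mm diameter from 3 mm below this point to 33 mm above it. At the start it stands loosely over the stud, rim on the collar; it lifts straight off.
- tray: Fixed shallow open steel tray, 160 x 160 mm outside, walls 4 mm thick and 20 mm high, floor 4 mm thick; origin at the centre of its underside on the bench, x and y along its sides.
- cone_mid (a point): Nozzle cone, blue plastic, loose, about 50 g, 84 mm high; point on its axis half-way up, 42 mm above its lower rim; z up its axis. From this point a straight round neck of 20 mm diameter reaches 42 mm up and 6 mm down; below it a taper, then the cap, 50 mm diameter and 22 mm high. Stands rim down on the bench. Pressed home on the stud this point is 42 mm above the collar.
- cone_rim (a point): Centre of the nozzle cone's lower rim, on its axis. The cap is hollow and open below, with a rounded inner lip at the rim (33 mm clear opening) that snaps over the balls; its inner ceiling is 18 mm above the rim. Home, the rim rests on the collar; if let go after the click it springs back up 3 to 4 mm and stays on.
- small_cone_mid (a point): Bystander: a smaller solid cone, blue plastic, 36 mm foot diameter and 58 mm high with a 12 mm neck; it does not fit. The point is its centre.
- piston_mid (a point): Bystander: a low blue plastic piston, disc of 60 mm diameter, 34 mm high with its stub. The point is its centre.
- pliers_mid (a point): Bystander: black-handled pliers lying flat, about 180 mm long and 14 mm thick. The point is at their middle.
- nozzle_mid (a point): Bystander: a white plastic nozzle lying flat, 160 mm long, 18 mm thick. The point is at its middle.
- driver_grip (a point): Bystander: a screwdriver lying flat near the robot. The point is on its handle.
Things that resemble listed ones, but are neither listed nor needed, are in the scene too. Leave any brown or orange look-alike of the part that bears cone_mid alone.

How it is judged:
On the way, in this order (a step that is already met when the one before it is completed fails the run):
1. the dust cover lies in the tray, let go (x of cover_mid in the frame of tray between -0.075 and 0.075 m and y of cover_mid in the frame of tray between -0.075 and 0.075 m and height (world z) of cover_mid below 0.045 m and contact force between cover and the arm below 0.2 N and contact force between cover and the fingers below 0.2 N), for 0.2 s.
2. the nozzle cone is lifted clear of the bench (height (world z) of cone_mid above 0.1 m), for 0.1 s.
3. the cone has clicked on and is pressed home for a second (z of cone_mid in the frame of collar below 0.0435 m and horizontal distance between cone_mid and collar below 0.004 m and angle between cone_mid's own z axis and vertical below 0.07 rad and value of joint plate above 0.0025 m), for 1 s.
At the end, for the whole second after the job is handed in: The cone sits square on the stud (axis within 4 mm, tilt under 0.07 rad) and the robot is still pressing it home: rim within 1.5 mm of the collar, the sprung plate pushed down at least 2.5 mm, the robot touching the cone with over 2 N; the dust cover lies in the tray (all of step 3 and (contact force between cone and the fingers above 2 N or contact force between cone and the arm above 2 N) and x of cover_mid in the frame of tray between -0.075 and 0.075 m and y of cover_mid in the frame of tray between -0.075 and 0.075 m and height (world z) of cover_mid below 0.045 m); the arm keeps its last pose, push and grip.
It fails at once if a bystander (small cone, piston, pliers, nozzle, screwdriver) is moved more than 40 mm (distance of any of small_cone_mid, piston_mid, pliers_mid, nozzle_mid, driver_grip from where it was at the start of the episode above 0.04 m).
It also fails if it takes over 64 s, if anything falls off the work surface, if the arm or the gripper's body presses on something with over 40 N, if the wrist force passes 120 N, or if a joint passes its speed limit or range.

## Robot

A 7-joint arm with a two-finger parallel gripper is mounted at the origin on the work surface. World frame = base frame: x ahead of the robot, y to its left, z up, the work surface at z = 0. Lengths are in m, angles in rad, forces in N, time in s.
With the tool pointing down it reaches from about 0.425 to 0.975 m from the base axis. Payload 16.7 kg.
Tool frame: the origin (TCP) lies midway between the tips of the shut fingers; the grasp point (between the pads) lies 19 mm behind it; z points along the fingers, x is the direction in which the jaws open and shut, and the axes are right-handed (so a half turn about z gives the same grasp; the last joint's range is limited). The gripper opens to 85 mm and grips with 20 to 120 N. Pads are 22 mm wide; open, the fingers measure 114 mm over their backs; the gripper's body (76 mm by 85 mm) begins 54 mm behind the grasp point. The pads swing forward as they close: fully open they stand 13 mm farther back than shut.
Start: joints at [-1.31, 0.426, 0.074, 1.606, -0.034, 1.111, -0.067], TCP at [0.27, 0.619, 0.231] pointing down, gripper open.
Joint ranges: [-2.85, 2.85], [-0.5, 2.14], [-1.23, 1.37], [0.21, 2.46], [-1.02, 4.16], [0.16, 2.05], [-2.73, 2.73]. Speed limits (rad/s): [1.89, 1.89, 2.39, 2.39, 3.01, 3.01, 3.01].

## Interface

Orientations are given as a unit quaternion [w, x, y, z].
In Python, from station import sensors, optics, r gives the robot as it stands.
- The arm moves only by the tool move_arm, never from a script. Its argument "moves" is a list of rows, each a list of 2 entries, a list of its own where there are three numbers: the shift along the world's x, y, z in mm, then the turn, a rotation vector about the world's x, y, z in rad. A call has exactly 10 rows; each row shifts and turns the commanded pose from where the row before left it; what a row does not reach is not made up. A row lasts 1/8 s, in which the tool goes at most 62.5 mm and 10.7 degrees, less where a joint would pass 70% of its speed; a pose out of reach is approached as far as the arm can. A call is refused whole if a number of a shift passes 62.5 or a number of a turn 0.188, either way. A call with a gripper value outside its range is refused whole. "gripper" is the gripper command: -1 is fully open, 1 is shut, values between are in proportion, set as the call begins (left out, the last holds). The fingers move at their own pace and stop on an object; "newtons" is the grip in N (left out, the last holds). Time passes only in rows, so rows that do not move let the fingers close, or fill a call up. It gives the time, the measured TCP pose, the force and the opening at its end, in the units of the state.
- sensors.state(): the state, without advancing time (a new reading comes with each control period).
- optics.grab_frame(name): name is "scene" or "top" or "wrist"; returns a dict with "color" (400x640x3 uint8, blue, green, red), "z_map" (400x640 float32, m along the optical axis (not along the pixel's ray), 0 where there is no reading), "mtx" (3x3 intrinsics, pixels), "cam_to_world" (4x4, takes a point from camera to world coordinates). Camera axes: x right, y up, looking along -z (the intrinsics and any distortion apply to the point x, -y, -z); pixel columns grow to the right and rows downward; lengths in m; the calibration is good to about 2 mm. The wrist camera is an equidistant fisheye: a pixel r from the principal point sees the ray r / f radians off the axis. A picture is of the moment at which its call begins.
- r.close_job(): hands the job in, once; it reports no verdict.
The state is a dict: "time": time; "q": joint angles; "qd": joint speeds; "tau": joint torques, N m; "tcp_pos": TCP position; "eef_rot": TCP orientation; "contact_force": force on the tool from outside, world axes, zero at the start; "wrist_torque": the same for the moment, N m; "grip_width": opening from 0.0 (shut) to 1.0 (fully open).
Only numpy, scipy, OpenCV 4.12 (cv2) and the standard library are available. Lean on these libraries where they do the work, as an engineer would, in place of code of your own. Each camera call takes 0.05 s, during which the arm holds its last target. There are 200 camera calls.

## Working session

There is one attempt and no reset: what is moved stays moved. The work goes in short steps, Python scripts to look and compute and a tool call to move; the robot and the scene stay as the last step left them, time stands still between calls to the robot, and variables do not carry over. Pictures are saved under pics/ and viewed, about 8 in all and at most 12, crops included, and the job is handed in when it is done.

Besides the shell and the picture viewer there is one more tool, called after "Emit:" by a JSON object that holds its "api" and its "payload", one argument or row to a line. move_arm: Moves the arm, as the interface text tells. Its arguments: {"type":"object","properties":{"moves":{"type":"array","items":{"type":"array"}},"gripper":{"type":"number"},"newtons":{"type":"number"}},"required":["moves"]}

```bash
mkdir -p pics; cat > h.py <<'E'
import numpy as np,cv2
from station import sensors,optics,r
def px(f,u,v,z=None):
    K=f["mtx"];z=f["z_map"][int(v),int(u)] if z is None else z
    p=np.array([(u-K[0,2])/K[0,0]*z,-(v-K[1,2])/K[1,1]*z,-z,1]);return (f["cam_to_world"]@p)[:3]
def cloud(f):
    K=f["mtx"];z=f["z_map"];v,u=np.mgrid[:z.shape[0],:z.shape[1]]
    P=np.stack([(u-K[0,2])/K[0,0]*z,-(v-K[1,2])/K[1,1]*z,-z,np.ones_like(z)],-1);P=(P@f["cam_to_world"].T)[...,:3]
    P[z==0]=np.nan;return P
E
python3 - <<'E'
from h import *
for n in("top","scene"):
    f=optics.grab_frame(n);cv2.imwrite(f"pics/{n}0.png",f["color"]);np.savez(f"pics/{n}0.npz",**f);print(f["mtx"],f["cam_to_world"].round(3))
print(sensors.state())
E
```

```text
[[510.02088671   0.         313.04498754]
 [  0.         510.02088671 197.49207679]
 [  0.           0.           1.        ]] [[-0.081  0.975 -0.205  0.297]
 [-0.997 -0.079  0.019  0.054]
 [ 0.002  0.205  0.979  1.434]
 [ 0.     0.     0.     1.   ]]
[[436.42503927   0.         311.19481882]
 [  0.         436.42503927 198.43223159]
 [  0.           0.           1.        ]] [[-0.621 -0.439  0.649  1.309]
 [ 0.783 -0.331  0.526  0.67 ]
 [-0.016  0.835  0.55   0.776]
 [ 0.     0.     0.     1.   ]]
{'time': 0.1, 'q': array([-1.30946735,  0.42662061,  0.07383584,  1.60651949, -0.03410562,
        1.11079503, -0.06712382]), 'qd': array([ 0.00255966, -0.00086885,  0.0010347 , -0.00151897, -0.00181557,
       -0.00106768, -0.00019502]), 'tau': array([ 7.49315688e-03, -9.51516438e+01,  3.77053231e+00, -4.64397848e+01,
        1.94235274e-02,  6.66544700e-03, -2.39191161e-05]), 'tcp_pos': array([0.26944441, 0.61850568, 0.23072307]), 'eef_rot': array([ 3.21641788e-04,  8.36482871e-01,  5.47992803e-01, -4.36276552e-04]), 'contact_force': array([ 0.22598116, -0.35645912,  0.19257628]), 'wrist_torque': array([ 0.00614415, -0.00715543, -0.0158015 ]), 'grip_width': 1.0007649732861714}
```

View pics/top0.png

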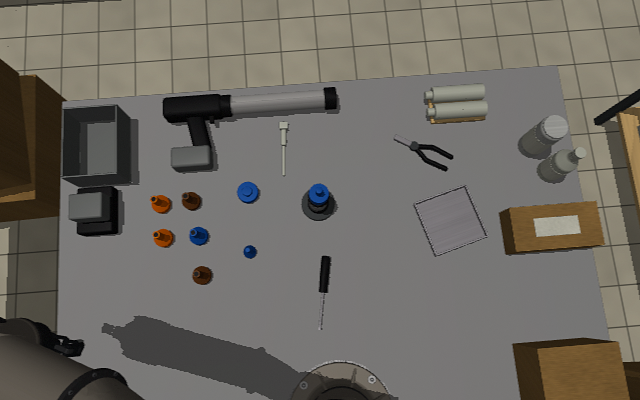

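View pics/scene0.png

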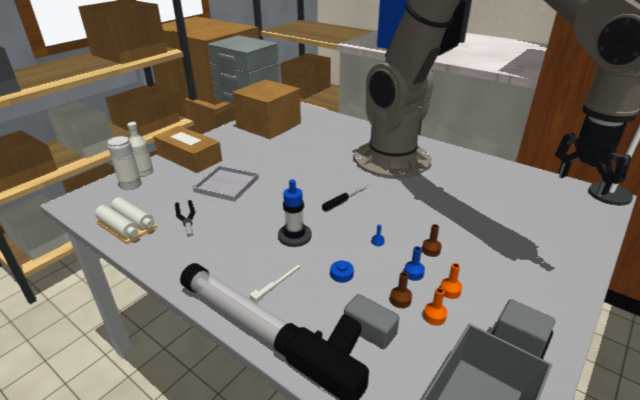

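The blue cones are at top pixels (199,236), standing among orange and brown look-alikes, and (250,252), which is much smaller. The piston is at (248,192), the cover on the barrel at (318,192) and the tray at (450,221). I take (199,236) as the larger blue cone and will check it in a crop while measuring.

```bash
python3 - <<'E'
from h import *
out=[]
for n,boxes in(("top",dict(cone=(180,220,215,255),small=(240,242,260,262),cover=(300,175,336,212))),("scene",dict(cone=(400,243,428,282),small=(370,222,388,247),cover=(280,175,306,212)))):
    f=dict(np.load(f"pics/{n}0.npz"));P=cloud(f);c=f["color"].astype(int)
    blue=(c[...,0]>c[...,2]+60)
    for k,(a,b,d,e) in boxes.items():
        m=np.zeros_like(blue);m[b:e,a:d]=blue[b:e,a:d];Q=P[m];Q=Q[~np.isnan(Q[:,0])]
        zt=np.nanpercentile(Q[:,2],99);T=Q[Q[:,2]>zt-.006]
        print(n,k,len(Q),"z",Q[:,2].min().round(3),zt.round(3),"top mean",T.mean(0).round(4),len(T),"xy mid",((Q.min(0)+Q.max(0))/2).round(4),np.ptp(Q,0).round(3))
f=dict(np.load("pics/top0.npz"))
for u,v in((414,206),(465,186),(487,237),(436,255),(450,221)): print(px(f,u,v).round(3))
P=cloud(f)
for u,v in((163,238),(191,201),(202,275),(161,203)): print('other',px(f,u,v).round(3))
a=cv2.resize(f["color"][180:290,140:270],None,fx=4,fy=4,interpolation=2)
g=dict(np.load("pics/scene0.npz"))["color"][215:325,340:470]
cv2.imwrite("pics/crop1.png",np.vstack([a[:300],cv2.resize(g,None,fx=4,fy=4,interpolation=2)[:300]]))
E
```

```text
top cone 193 z -0.001 0.09 top mean [0.5106 0.3524 0.087 ] 19 xy mid [0.5115 0.3564 0.0454] [0.05  0.051 0.094]
top small 91 z 0.007 0.063 top mean [0.4566 0.2141 0.0601] 10 xy mid [0.4557 0.216  0.0352] [0.032 0.029 0.056]
top cover 291 z 0.022 0.19 top mean [0.576  0.013  0.1871] 26 xy mid [0.5837 0.0138 0.1071] [0.063 0.05  0.171]
scene cone 386 z -0.005 0.086 top mean [0.5115 0.3546 0.0835] 33 xy mid [0.4691 0.3408 0.041 ] [0.134 0.076 0.091]
scene small 148 z -0.001 0.059 top mean [0.4564 0.2148 0.0572] 12 xy mid [0.4277 0.2015 0.0303] [0.094 0.062 0.063]
scene cover 358 z -0.002 0.187 top mean [0.5786 0.0143 0.1849] 25 xy mid [ 0.4701 -0.0819  0.0925] [0.267 0.246 0.19 ]
[ 0.548 -0.259  0.004]
[ 0.594 -0.412  0.009]
[ 0.444 -0.456 -0.001]
[ 0.403 -0.298  0.026]
[ 0.496 -0.354  0.013]
other [0.508 0.445 0.046]
other [0.605 0.366 0.045]
other [0.398 0.34  0.058]
other [0.606 0.449 0.044]
```

View pics/crop1.png

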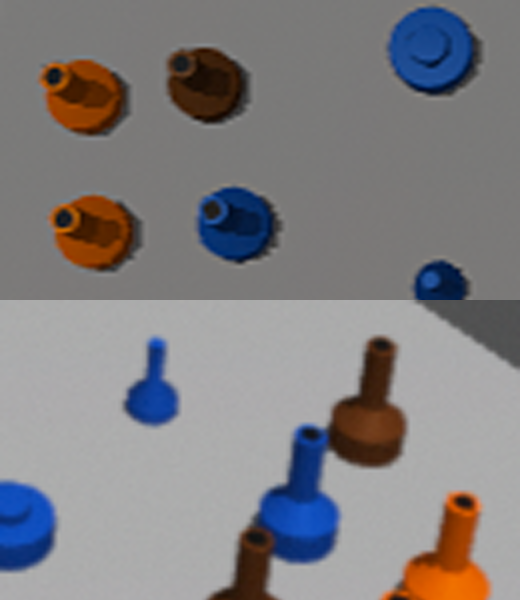

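The crop shows the larger blue cone at crop (300,490), with a tall neck and open top, clearly separate from the small blue one at (153,385) and from the orange and brown ones. Position is about (0.511, 0.355) with its top at 0.084, which fits. The cover top at 0.186 also fits. I'm going to the cover.

Emit:
{"api": "move_arm", "payload": {
  "moves": [
    [[28, -54, 3], [0, 0, 0]],
    [[28, -54, 3], [0, 0, 0]],
    [[28, -54, 3], [0, 0, 0]],
    [[28, -54, 3], [0, 0, 0]],
    [[28, -54, 3], [0, 0, 0]],
    [[28, -54, 3], [0, 0, 0]],
    [[28, -54, 3], [0, 0, 0]],
    [[28, -54, 3], [0, 0, 0]],
    [[28, -54, 3], [0, 0, 0]],
    [[28, -54, 3], [0, 0, 0]]
  ],
  "gripper": -1,
  "newtons": 60
}}

```text
time: 1.35
tcp_pos: [0.5501, 0.077, 0.2614]
eef_rot: [-0.0, 0.836, 0.548, 0.0]
contact_force: [1.1, 0.7, -1.2]
grip_width: 0.999
```

Emit:
{"api": "move_arm", "payload": {
  "moves": [
    [[14, -32, 0], [0, 0, 0]],
    [[14, -32.5, 0], [0, 0, 0]],
    [[0, 0, 0], [0, 0, 0]],
    [[0, 0, 0], [0, 0, 0]],
    [[0, 0, 0], [0, 0, 0]],
    [[0, 0, 0], [0, 0, 0]],
    [[0, 0, 0], [0, 0, 0]],
    [[0, 0, 0], [0, 0, 0]],
    [[0, 0, 0], [0, 0, 0]],
    [[0, 0, 0], [0, 0, 0]]
  ]
}}

```text
time: 2.6
tcp_pos: [0.5775, 0.0143, 0.2613]
eef_rot: [-0.0, 0.836, 0.548, -0.0]
contact_force: [0.3, 0.3, 0.6]
grip_width: 0.996
```

```bash
python3 - <<'E'
from h import *
f=optics.grab_frame("wrist");np.savez("pics/w1.npz",**f);print(f["mtx"],f["cam_to_world"].round(3),sensors.state()["tcp_pos"])
cv2.imwrite("pics/w1.png",f["color"])
E
```

```text
[[309.70691629   0.         316.06619366]
 [  0.         309.70691629 199.1670098 ]
 [  0.           0.           1.        ]] [[ 0.398 -0.878 -0.265  0.509]
 [ 0.917  0.381  0.115  0.044]
 [-0.    -0.289  0.957  0.405]
 [ 0.     0.     0.     1.   ]] [0.57756259 0.014277   0.26130423]
```

View pics/w1.png

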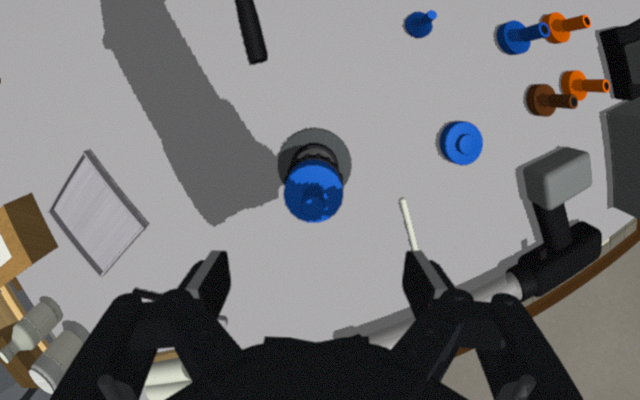

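The wrist view shows the cover hood at about (314,192) between the jaws. I'll refine its axis from the fisheye depth.

```bash
cat >> h.py <<'E'
def fcloud(f):
    K=f["mtx"];z=f["z_map"];v,u=np.mgrid[:z.shape[0],:z.shape[1]]
    a=(u-K[0,2])/K[0,0];b=(v-K[1,2])/K[1,1];t=np.hypot(a,b);s=np.where(t>1e-9,np.tan(t)/np.maximum(t,1e-9),1)
    P=np.stack([a*s*z,-b*s*z,-z,np.ones_like(z)],-1);P=(P@f["cam_to_world"].T)[...,:3];P[z==0]=np.nan;return P
def circ(Q):
    A=np.c_[2*Q[:,:2],np.ones(len(Q))];s=np.linalg.lstsq(A,(Q[:,:2]**2).sum(1),rcond=None)[0];return s[:2],np.sqrt(s[2]+s[:2]@s[:2])
E
python3 - <<'E'
from h import *
f=dict(np.load("pics/w1.npz"));P=fcloud(f);c=f["color"].astype(int)
b=(c[...,0]>c[...,2]+60);b[:,:270]=0;b[:,360:]=0;b[:140]=0;b[240:]=0
Q=P[b];Q=Q[~np.isnan(Q[:,0])];print(len(Q),np.percentile(Q[:,2],[0,5,50,95,100]).round(3))
for lo,hi in((.143,.156),(.18,.195)):
    S=Q[(Q[:,2]>lo)&(Q[:,2]<hi)]; 
    if len(S)>5: print(lo,len(S),S.mean(0).round(4),((S.min(0)+S.max(0))/2).round(4),np.ptp(S,0).round(4),cv2.minEnclosingCircle((S[:,:2]*1000).astype(np.float32)))
E
```

```text
2836 [0.113 0.143 0.151 0.187 0.189]
0.143 2077 [0.5709 0.014  0.1508] [0.5744 0.0127 0.1495] [0.0516 0.0503 0.0129] ((574.101806640625, 12.260648727416992), 26.117813110351562)
0.18 445 [0.5734 0.0128 0.1864] [0.574  0.0125 0.1845] [0.0171 0.0174 0.0085] ((574.0440673828125, 12.330709457397461), 9.11277961730957)
```

The hood and knob circles agree (radii 26.1 and 9.1 mm), with the axis at (0.574, 0.0124). Descending.

Emit:
{"api": "move_arm", "payload": {
  "moves": [
    [[-3.5, -2, 0], [0, 0, 0]],
    [[0, 0, -20], [0, 0, 0]],
    [[0, 0, -22], [0, 0, 0]],
    [[0, 0, -22], [0, 0, 0]],
    [[0, 0, -22], [0, 0, 0]],
    [[0, 0, -14], [0, 0, 0]],
    [[0, 0, -6], [0, 0, 0]],
    [[0, 0, 0], [0, 0, 0]],
    [[0, 0, 0], [0, 0, 0]],
    [[0, 0, 0], [0, 0, 0]]
  ]
}}

```text
time: 3.9
tcp_pos: [0.5744, 0.0123, 0.1559]
eef_rot: [0.0, 0.836, 0.548, 0.0]
contact_force: [-0.7, 1.1, -0.8]
grip_width: 0.997
```

Emit:
{"api": "move_arm", "payload": {
  "moves": [
    [[0, 0, 0], [0, 0, 0]],
    [[0, 0, 0], [0, 0, 0]],
    [[0, 0, 0], [0, 0, 0]],
    [[0, 0, 0], [0, 0, 0]],
    [[0, 0, 0], [0, 0, 0]],
    [[0, 0, 0], [0, 0, 0]],
    [[0, 0, 0], [0, 0, 0]],
    [[0, 0, 0], [0, 0, 0]],
    [[0, 0, 0], [0, 0, 0]],
    [[0, 0, 0], [0, 0, 0]]
  ],
  "gripper": 1,
  "newtons": 40
}}

```text
time: 5.15
tcp_pos: [0.5741, 0.0123, 0.1553]
eef_rot: [-0.0, 0.836, 0.548, -0.0]
contact_force: [0.8, -0.5, 0.7]
grip_width: 0.196
```

Emit:
{"api": "move_arm", "payload": {
  "moves": [
    [[0, 0, 6], [0, 0, 0]],
    [[0, 0, 10], [0, 0, 0]],
    [[0, 0, 15], [0, 0, 0]],
    [[0, 0, 25], [0, 0, 0]],
    [[0, 0, 15], [0, 0, 0]],
    [[0, 0, 5], [0, 0, 0]],
    [[0, 0, 0], [0, 0, 0]],
    [[0, 0, 0], [0, 0, 0]],
    [[0, 0, 0], [0, 0, 0]],
    [[0, 0, 0], [0, 0, 0]]
  ]
}}

```text
time: 6.4
tcp_pos: [0.5739, 0.0123, 0.2309]
eef_rot: [-0.0, 0.836, 0.548, -0.0]
contact_force: [-0.7, -0.2, 0.3]
grip_width: 0.197
```

```bash
python3 - <<'E'
from h import *
f=optics.grab_frame("wrist");np.savez("pics/w2.npz",**f);cv2.imwrite("pics/w2.png",f["color"])
g=optics.grab_frame("top");np.savez("pics/t2.npz",**g)
print(sensors.state()["tcp_pos"])
E
```

```text
[0.57401635 0.01228356 0.23113591]
```

View pics/w2.png

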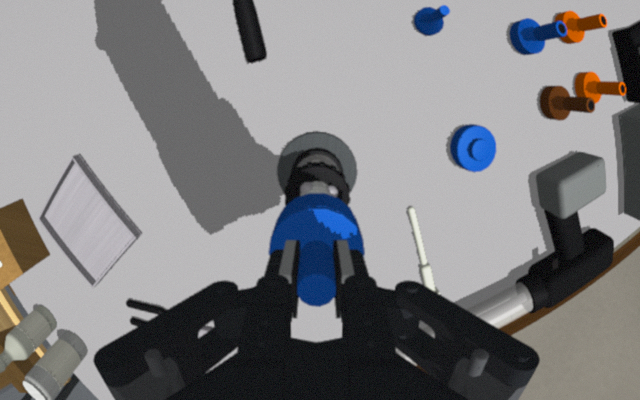

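Cover held at (316,260); stud exposed. To the tray.

Emit:
{"api": "move_arm", "payload": {
  "moves": [
    [[-5, -25, 0], [0, 0, 0]],
    [[-9, -45, 0], [0, 0, 0]],
    [[-10, -48, 0], [0, 0, 0]],
    [[-10, -48, 0], [0, 0, 0]],
    [[-10, -48, 0], [0, 0, 0]],
    [[-10, -48, 0], [0, 0, 0]],
    [[-10, -48, 0], [0, 0, 0]],
    [[-9, -40, -20], [0, 0, 0]],
    [[-4, -18, -30], [0, 0, 0]],
    [[0, 0, -40], [0, 0, 0]]
  ]
}}

```text
time: 7.75
tcp_pos: [0.4966, -0.3579, 0.1409]
eef_rot: [0.001, 0.837, 0.547, 0.0]
contact_force: [1.1, 1.4, -0.4]
grip_width: 0.2
```

Emit:
{"api": "move_arm", "payload": {
  "moves": [
    [[0, 0, -40], [0, 0, 0]],
    [[0, 0, -30], [0, 0, 0]],
    [[0, 0, -15], [0, 0, 0]],
    [[0, 0, -6], [0, 0, 0]],
    [[0, 0, -4], [0, 0, 0]],
    [[0, 0, -3], [0, 0, 0]],
    [[0, 0, 0], [0, 0, 0]],
    [[0, 0, 0], [0, 0, 0]],
    [[0, 0, 0], [0, 0, 0]],
    [[0, 0, 0], [0, 0, 0]]
  ]
}}

```text
time: 9.0
tcp_pos: [0.4971, -0.3557, 0.0434]
eef_rot: [0.0, 0.836, 0.548, 0.0]
contact_force: [0.8, 0.2, -0.8]
grip_width: 0.197
```

```bash
python3 - <<'E'
from h import *
# stud / collar from w2 and t2
f=dict(np.load("pics/w2.npz"));g=dict(np.load("pics/t2.npz"))
for n,P in(("w",fcloud(f)),("t",cloud(g))):
    d=np.hypot(P[...,0]-.574,P[...,1]-.0124)
    for lo,hi in((-.003,.015),(.015,.03),(.112,.125),(.128,.139),(.139,.146)):
        S=P[(d<.06)&(P[...,2]>lo)&(P[...,2]<hi)];
        if len(S)>8: print(n,lo,len(S),S.mean(0).round(4),[round(x,1) for x in np.r_[cv2.minEnclosingCircle((S[:,:2]*1000).astype(np.float32))[0]]],np.ptp(S,0).round(3))
print(sensors.state())
s=optics.grab_frame("scene");cv2.imwrite("pics/s3.png",cv2.resize(s["color"][100:260,130:390],None,fx=3,fy=3))
E
```

```text
w -0.003 2979 [0.5546 0.0207 0.0058] [np.float64(574.0), np.float64(12.4)] [0.117 0.12  0.017]
w 0.015 860 [0.556  0.0206 0.0161] [np.float64(573.9), np.float64(12.6)] [0.084 0.094 0.015]
w 0.112 1353 [0.5614 0.0178 0.1204] [np.float64(574.0), np.float64(12.5)] [0.046 0.058 0.013]
w 0.128 279 [0.5634 0.0178 0.1357] [np.float64(566.6), np.float64(17.0)] [0.021 0.028 0.011]
w 0.139 99 [0.5645 0.0168 0.1418] [np.float64(566.9), np.float64(16.8)] [0.012 0.021 0.005]
{'time': 9.0, 'q': array([ 0.17144823,  0.59220583,  0.45690135,  1.91163979, -0.38117517,
        0.72338951,  2.01045575]), 'qd': array([-0.00011137,  0.00202441, -0.0009493 ,  0.00104217, -0.00083083,
       -0.00131761,  0.00029696]), 'tau': array([-1.01308632e-02, -9.12492943e+01,  1.47294948e+01, -3.19528770e+01,
        1.58186507e-02,  2.56824067e-03, -1.11171572e-03]), 'tcp_pos': array([ 0.49710156, -0.35572711,  0.04342611]), 'eef_rot': array([6.58492007e-05, 8.36482198e-01, 5.47994094e-01, 2.34291581e-05]), 'contact_force': array([ 0.79494515,  0.18756334, -0.78925832]), 'wrist_torque': array([-0.00304569, -0.01601269, -0.02397562]), 'grip_width': 0.19663339965517063}
```

View pics/s3.png

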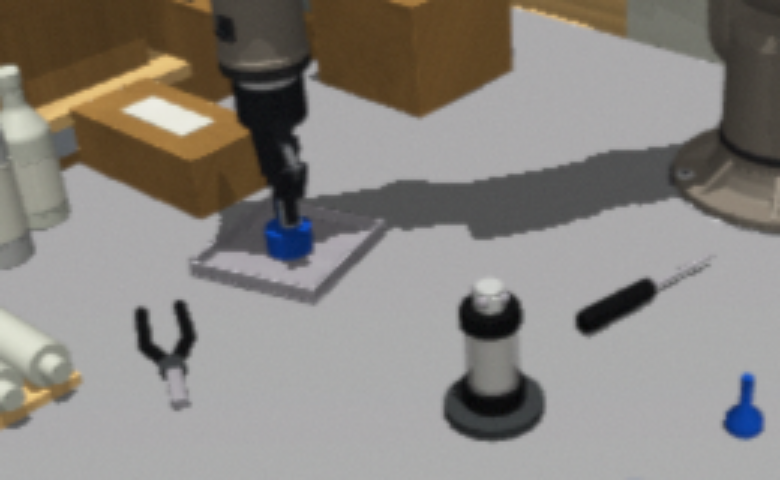

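The cover at (290,240) is over the tray floor, about 4 mm up. Lowering it, then releasing.

Emit:
{"api": "move_arm", "payload": {
  "moves": [
    [[0, 0, -2], [0, 0, 0]],
    [[0, 0, -2], [0, 0, 0]],
    [[0, 0, 0], [0, 0, 0]],
    [[0, 0, 0], [0, 0, 0]],
    [[0, 0, 0], [0, 0, 0]],
    [[0, 0, 0], [0, 0, 0]],
    [[0, 0, 0], [0, 0, 0]],
    [[0, 0, 0], [0, 0, 0]],
    [[0, 0, 0], [0, 0, 0]],
    [[0, 0, 0], [0, 0, 0]]
  ]
}}

```text
time: 10.3
tcp_pos: [0.4971, -0.3557, 0.0393]
eef_rot: [0.0, 0.836, 0.548, -0.0]
contact_force: [-0.5, 1.4, 3.8]
grip_width: 0.196
```

Emit:
{"api": "move_arm", "payload": {
  "moves": [
    [[0, 0, 0], [0, 0, 0]],
    [[0, 0, 0], [0, 0, 0]],
    [[0, 0, 0], [0, 0, 0]],
    [[0, 0, 0], [0, 0, 0]],
    [[0, 0, 0], [0, 0, 0]],
    [[0, 0, 0], [0, 0, 0]],
    [[0, 0, 0], [0, 0, 0]],
    [[0, 0, 0], [0, 0, 0]],
    [[0, 0, 0], [0, 0, 0]],
    [[0, 0, 0], [0, 0, 0]]
  ],
  "gripper": -1
}}

```text
time: 11.55
tcp_pos: [0.4971, -0.3557, 0.0393]
eef_rot: [0.0, 0.836, 0.548, -0.0]
contact_force: [0.4, -0.0, -0.6]
grip_width: 1.0
```

Emit:
{"api": "move_arm", "payload": {
  "moves": [
    [[0, 0, 10], [0, 0, 0]],
    [[0, 0, 25], [0, 0, 0]],
    [[0, 0, 40], [0, 0, 0]],
    [[0, 0, 45], [0, 0, 0]],
    [[0, 0, 45], [0, 0, 0]],
    [[0, 0, 35], [0, 0, 0]],
    [[0, 0, 20], [0, 0, 0]],
    [[0, 0, 0], [0, 0, 0]],
    [[0, 0, 0], [0, 0, 0]],
    [[0, 0, 0], [0, 0, 0]]
  ]
}}

```text
time: 12.8
tcp_pos: [0.4967, -0.3555, 0.2585]
eef_rot: [-0.001, 0.836, 0.548, -0.0]
contact_force: [0.4, 0.1, 1.3]
grip_width: 1.004
```

```bash
python3 - <<'E'
from h import *
g=optics.grab_frame("wrist");P=fcloud(g);c=g["color"].astype(int);m=(c[...,0]>c[...,2]+60)&(np.hypot(P[...,0]-.497,P[...,1]+.356)<.1)
S=P[m];S=S[~np.isnan(S[:,0])];print(len(S),S.min(0).round(3),S.max(0).round(3),np.median(S,0).round(3));T=S[S[:,2]>.064];print("knob top",T.mean(0).round(4),len(T));print(sensors.state()["tcp_pos"])
E
```

```text
1399 [ 0.471 -0.381  0.003] [ 0.53  -0.331  0.073] [ 0.494 -0.354  0.035]
knob top [ 0.4965 -0.3556  0.0705] 214
[ 0.49673028 -0.35551577  0.25853704]
```

The cover is upright in the tray with its knob top at 0.070. I'll pause over the stud to measure it.

Emit:
{"api": "move_arm", "payload": {
  "moves": [
    [[6, 28, 0], [0, 0, 0]],
    [[10, 48, 0], [0, 0, 0]],
    [[10, 50, 0], [0, 0, 0]],
    [[10, 50, 0], [0, 0, 0]],
    [[10, 50, 0], [0, 0, 0]],
    [[10, 50, 0], [0, 0, 0]],
    [[10, 48, 0], [0, 0, 0]],
    [[11, 44, 0], [0, 0, 0]],
    [[0, 0, 0], [0, 0, 0]],
    [[0, 0, 0], [0, 0, 0]]
  ]
}}

```text
time: 14.1
tcp_pos: [0.5738, 0.0117, 0.2589]
eef_rot: [0.0, 0.837, 0.548, -0.001]
contact_force: [-0.5, -0.1, -0.5]
grip_width: 0.997
```

```bash
python3 - <<'E'
from h import *
f=optics.grab_frame("wrist");np.savez("pics/w4.npz",**f);P=fcloud(f);print(sensors.state()["tcp_pos"])
d=np.hypot(P[...,0]-.574,P[...,1]-.0124)
for lo,hi in((.118,.124),(.139,.146)):
    m=((d<.05)&(P[...,2]>lo)&(P[...,2]<hi)).astype(np.uint8);S=P[m>0]
    if len(S)>8: print(lo,len(S),np.median(S,0).round(4),cv2.minEnclosingCircle((S[:,:2]*1000).astype(np.float32)),np.ptp(S,0).round(3))
cv2.imwrite("pics/w4.png",cv2.resize(f["color"][130:250,250:390],None,fx=5,fy=5))
E
```

```text
[0.57381298 0.01116918 0.25901595]
0.118 1555 [0.5679 0.0147 0.1209] ((574.1045532226562, 11.629586219787598), 28.386518478393555) [0.056 0.056 0.006]
0.139 704 [0.5735 0.0126 0.1427] ((573.3135986328125, 12.249903678894043), 14.793152809143066) [0.028 0.029 0.006]
```

View pics/w4.png

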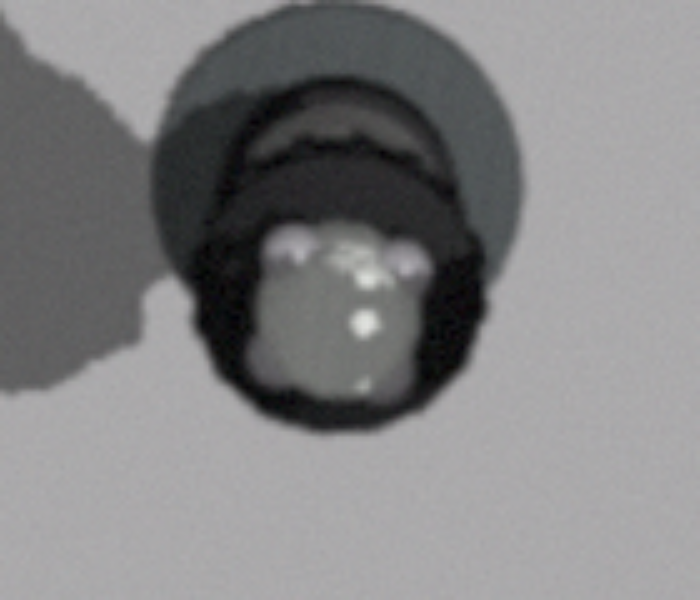

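The stud with its four balls is at crop (335,310); the plate centre and collar circle agree on an axis of (0.574, 0.0122). Now to the cone.

Emit:
{"api": "move_arm", "payload": {
  "moves": [
    [[-5, 25, 0], [0, 0, 0]],
    [[-9, 48, 0], [0, 0, 0]],
    [[-9, 50, 0], [0, 0, 0]],
    [[-9, 50, 0], [0, 0, 0]],
    [[-9, 50, 0], [0, 0, 0]],
    [[-9, 50, 0], [0, 0, 0]],
    [[-8, 45, 0], [0, 0, 0]],
    [[-5, 25, 0], [0, 0, 0]],
    [[0, 0, 0], [0, 0, 0]],
    [[0, 0, 0], [0, 0, 0]]
  ]
}}

```text
time: 15.4
tcp_pos: [0.5119, 0.3534, 0.2593]
eef_rot: [0.0, 0.837, 0.547, -0.0]
contact_force: [-0.2, -0.6, 0.2]
grip_width: 0.999
```

```bash
python3 - <<'E'
from h import *
f=optics.grab_frame("wrist");np.savez("pics/w5.npz",**f);P=fcloud(f);print(sensors.state()["tcp_pos"])
c=f["color"].astype(int);d=np.hypot(P[...,0]-.511,P[...,1]-.355);b=(c[...,0]>c[...,2]+40)&(d<.05)
for lo,hi in((-.003,.03),(.04,.075),(.079,.09)):
    m=b&(P[...,2]>lo)&(P[...,2]<hi);S=P[m]
    if len(S)>8: print(lo,len(S),S.mean(0).round(4),cv2.minEnclosingCircle((S[:,:2]*1000).astype(np.float32)),np.ptp(S,0).round(3))
cv2.imwrite("pics/w5.png",f["color"])
E
```

```text
[0.51189707 0.35335696 0.25938408]
-0.003 588 [0.5026 0.3559 0.0245] ((510.7074890136719, 354.154541015625), 27.820188522338867) [0.056 0.05  0.031]
0.04 90 [0.5012 0.3565 0.0589] ((507.1668395996094, 353.88739013671875), 9.849411964416504) [0.015 0.019 0.034]
0.079 185 [0.5076 0.3536 0.0846] ((508.2502746582031, 353.1859130859375), 10.149276733398438) [0.019 0.019 0.007]
```

View pics/w5.png

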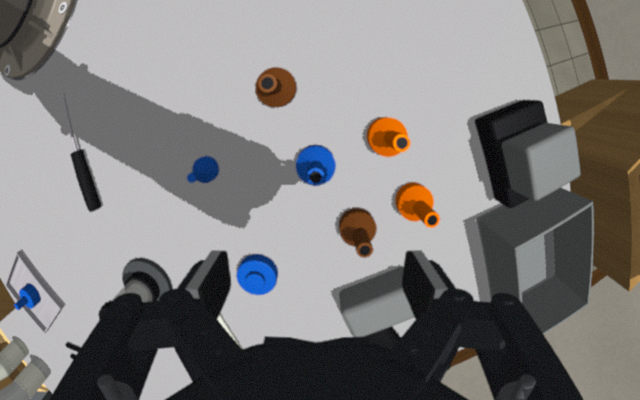

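The target cone is at (316,165), with its neck top at (0.508, 0.353, 0.084), radius 10 mm, so it is the right one. The orange (388,137) and (415,203) and brown (357,228) and (275,87) ones are clear of the finger paths. Descending and gripping.

Emit:
{"api": "move_arm", "payload": {
  "moves": [
    [[-3.5, 0, -20], [0, 0, 0]],
    [[0, 0, -40], [0, 0, 0]],
    [[0, 0, -40], [0, 0, 0]],
    [[0, 0, -40], [0, 0, 0]],
    [[0, 0, -35], [0, 0, 0]],
    [[0, 0, -22], [0, 0, 0]],
    [[0, 0, -12], [0, 0, 0]],
    [[0, 0, -7], [0, 0, 0]],
    [[0, 0, 0], [0, 0, 0]],
    [[0, 0, 0], [0, 0, 0]]
  ]
}}

```text
time: 16.7
tcp_pos: [0.508, 0.3555, 0.0442]
eef_rot: [-0.0, 0.836, 0.548, 0.001]
contact_force: [-1.0, 0.7, -0.1]
grip_width: 0.999
```

Emit:
{"api": "move_arm", "payload": {
  "moves": [
    [[0, 0, 0], [0, 0, 0]],
    [[0, 0, 0], [0, 0, 0]],
    [[0, 0, 0], [0, 0, 0]],
    [[0, 0, 0], [0, 0, 0]],
    [[0, 0, 0], [0, 0, 0]],
    [[0, 0, 0], [0, 0, 0]],
    [[0, 0, 0], [0, 0, 0]],
    [[0, 0, 0], [0, 0, 0]],
    [[0, 0, 0], [0, 0, 0]],
    [[0, 0, 0], [0, 0, 0]]
  ],
  "gripper": 1,
  "newtons": 80
}}

```text
time: 17.95
tcp_pos: [0.5075, 0.3553, 0.0433]
eef_rot: [0.0, 0.836, 0.548, -0.0]
contact_force: [-0.1, 0.9, -0.9]
grip_width: 0.215
```

Emit:
{"api": "move_arm", "payload": {
  "moves": [
    [[0, 0, 8], [0, 0, 0]],
    [[0, 0, 20], [0, 0, 0]],
    [[0, 0, 35], [0, 0, 0]],
    [[0, 0, 45], [0, 0, 0]],
    [[0, 0, 45], [0, 0, 0]],
    [[0, 0, 35], [0, 0, 0]],
    [[0, 0, 20], [0, 0, 0]],
    [[0, 0, 10], [0, 0, 0]],
    [[0, 0, 0], [0, 0, 0]],
    [[0, 0, 0], [0, 0, 0]]
  ]
}}

```text
time: 19.2
tcp_pos: [0.5072, 0.355, 0.2605]
eef_rot: [0.0, 0.836, 0.548, -0.001]
contact_force: [0.4, 0.4, -0.4]
grip_width: 0.214
```

```bash
python3 - <<'E'
from h import *
f=optics.grab_frame("wrist");np.savez("pics/w6.npz",**f);P=fcloud(f);t=sensors.state()["tcp_pos"];print(t)
c=f["color"].astype(int);d=np.hypot(P[...,0]-t[0],P[...,1]-t[1]);b=(c[...,0]>c[...,2]+40)&(d<.05)&(P[...,2]>t[2]-.06)
S=P[b];print(S.min(0).round(4),S.max(0).round(4))
for lo in np.arange(-.045,.05,.008):
    T=S[(S[:,2]-t[2]>lo)&(S[:,2]-t[2]<lo+.008)]
    if len(T)>10:
        X=T-t; a=X[:,:2]@np.array([.4,.917]); p=X[:,:2]@np.array([-.917,.4]); print(round(lo,3),len(T),'jaw',a.min().round(4),a.max().round(4),'perp',p.min().round(4),p.max().round(4))
cv2.imwrite("pics/w6.png",f["color"])
E
```

```text
[0.50720681 0.35501466 0.26038354]
[0.4829 0.3301 0.2188] [0.521  0.3784 0.3097]
-0.045 60 jaw -0.0212 0.0196 perp 0.0117 0.0232
-0.037 242 jaw -0.0221 0.022 perp 0.007 0.0234
-0.029 251 jaw -0.0243 0.0242 perp -0.0002 0.0236
-0.021 1800 jaw -0.0253 0.0242 perp -0.0048 0.0238
-0.013 937 jaw -0.0189 0.016 perp 0.0003 0.0163
-0.005 221 jaw -0.01 0.0088 perp 0.0013 0.0085
0.003 273 jaw -0.0204 0.0195 perp 0.002 0.0124
0.011 304 jaw -0.0097 0.0156 perp 0.0017 0.012
0.019 346 jaw -0.0232 0.0087 perp 0.0017 0.0089
0.027 402 jaw -0.0232 0.0087 perp 0.0009 0.0088
0.035 1211 jaw -0.0271 0.0097 perp -0.0116 0.0129
0.043 42 jaw -0.0292 0.0084 perp -0.0085 0.0133
```

View pics/w6.png

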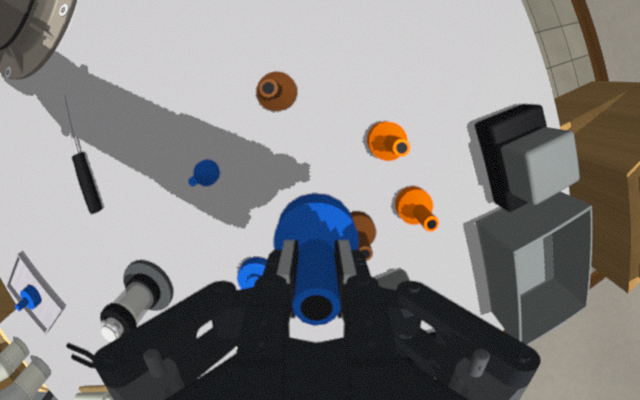

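The cone is held upright at (316,260). Depth and the earlier neck position agree that its axis sits about 1.4 mm off the TCP along the pads, so I aim the TCP at (0.5727, 0.0128).

Emit:
{"api": "move_arm", "payload": {
  "moves": [
    [[5, -25, 0], [0, 0, 0]],
    [[9, -48, 0], [0, 0, 0]],
    [[9, -50, 0], [0, 0, 0]],
    [[10, -50, 0], [0, 0, 0]],
    [[10, -50, 0], [0, 0, 0]],
    [[9, -50, 0], [0, 0, 0]],
    [[8, -45, 0], [0, 0, 0]],
    [[5.5, -24.5, 0], [0, 0, 0]],
    [[0, 0, 0], [0, 0, 0]],
    [[0, 0, 0], [0, 0, 0]]
  ]
}}

```text
time: 20.5
tcp_pos: [0.5727, 0.0129, 0.2609]
eef_rot: [-0.0, 0.836, 0.548, -0.0]
contact_force: [-0.0, -0.0, -0.7]
grip_width: 0.216
```

Emit:
{"api": "move_arm", "payload": {
  "moves": [
    [[0, 0, -10], [0, 0, 0]],
    [[0, 0, -20], [0, 0, 0]],
    [[0, 0, -20], [0, 0, 0]],
    [[0, 0, -10], [0, 0, 0]],
    [[0, 0, -5], [0, 0, 0]],
    [[0, 0, 0], [0, 0, 0]],
    [[0, 0, 0], [0, 0, 0]],
    [[0, 0, 0], [0, 0, 0]],
    [[0, 0, 0], [0, 0, 0]],
    [[0, 0, 0], [0, 0, 0]]
  ]
}}

```text
time: 21.75
tcp_pos: [0.5731, 0.0128, 0.1964]
eef_rot: [0.0, 0.836, 0.548, 0.0]
contact_force: [0.2, 0.4, 0.3]
grip_width: 0.219
```

```bash
python3 - <<'E'
from h import *
s=sensors.state();print(s["tcp_pos"],s["contact_force"],s["wrist_torque"])
a=optics.grab_frame("scene")["color"][150:250,250:340]; b=optics.grab_frame("wrist")["color"][120:300,230:400]
cv2.imwrite("pics/s7.png",np.hstack([cv2.resize(a,(405,450)),cv2.resize(b,(390,450))]))
E
```

```text
[0.57310929 0.01281653 0.19642116] [0.15513375 0.41484956 0.29730772] [ 0.0124762  -0.03299925 -0.01599615]
```

View pics/s7.png

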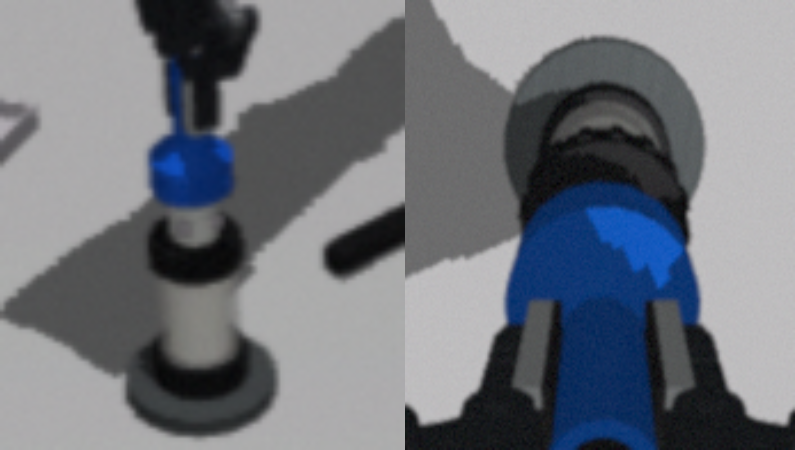

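The cap (191,170) lines up with the stud (194,225), collar (196,245) and stand (201,385) along the camera's slight lean. Lowering to near the balls.

Emit:
{"api": "move_arm", "payload": {
  "moves": [
    [[0, 0, -3], [0, 0, 0]],
    [[0, 0, -3], [0, 0, 0]],
    [[0, 0, -2], [0, 0, 0]],
    [[0, 0, -2], [0, 0, 0]],
    [[0, 0, -2], [0, 0, 0]],
    [[0, 0, -2], [0, 0, 0]],
    [[0, 0, -1], [0, 0, 0]],
    [[0, 0, 0], [0, 0, 0]],
    [[0, 0, 0], [0, 0, 0]],
    [[0, 0, 0], [0, 0, 0]]
  ]
}}

```text
time: 23.1
tcp_pos: [0.5731, 0.0128, 0.1814]
eef_rot: [0.0, 0.836, 0.548, 0.0]
contact_force: [-1.2, 0.2, -1.6]
grip_width: 0.212
```

Emit:
{"api": "move_arm", "payload": {
  "moves": [
    [[0, 0, -1], [0, 0, 0]],
    [[0, 0, -1], [0, 0, 0]],
    [[0, 0, -1], [0, 0, 0]],
    [[0, 0, -1], [0, 0, 0]],
    [[0, 0, -1], [0, 0, 0]],
    [[0, 0, 0], [0, 0, 0]],
    [[0, 0, 0], [0, 0, 0]],
    [[0, 0, 0], [0, 0, 0]],
    [[0, 0, 0], [0, 0, 0]],
    [[0, 0, 0], [0, 0, 0]]
  ]
}}

```text
time: 24.35
tcp_pos: [0.5738, 0.0131, 0.1771]
eef_rot: [0.0, 0.836, 0.548, 0.001]
contact_force: [0.6, 1.7, 8.7]
grip_width: 0.214
```

8.7 N at the balls' level with little side force, as expected. Continuing through the click.

Emit:
{"api": "move_arm", "payload": {
  "moves": [
    [[0, 0, -1], [0, 0, 0]],
    [[0, 0, -1], [0, 0, 0]],
    [[0, 0, -1], [0, 0, 0]],
    [[0, 0, -1], [0, 0, 0]],
    [[0, 0, -1], [0, 0, 0]],
    [[0, 0, -1], [0, 0, 0]],
    [[0, 0, -1], [0, 0, 0]],
    [[0, 0, 0], [0, 0, 0]],
    [[0, 0, 0], [0, 0, 0]],
    [[0, 0, 0], [0, 0, 0]]
  ]
}}

```text
time: 25.6
tcp_pos: [0.5727, 0.0128, 0.169]
eef_rot: [-0.0, 0.836, 0.548, -0.0]
contact_force: [-0.3, 1.0, -11.9]
grip_width: 0.217
```

It clicked: the force reversed as the balls pull the cap down. Pressing on to the collar.

Emit:
{"api": "move_arm", "payload": {
  "moves": [
    [[0, 0, -1], [0, 0, 0]],
    [[0, 0, -1], [0, 0, 0]],
    [[0, 0, -1], [0, 0, 0]],
    [[0, 0, -1], [0, 0, 0]],
    [[0, 0, -1], [0, 0, 0]],
    [[0, 0, 0], [0, 0, 0]],
    [[0, 0, 0], [0, 0, 0]],
    [[0, 0, 0], [0, 0, 0]],
    [[0, 0, 0], [0, 0, 0]],
    [[0, 0, 0], [0, 0, 0]]
  ]
}}

```text
time: 26.85
tcp_pos: [0.5736, 0.0128, 0.165]
eef_rot: [0.0, 0.837, 0.548, 0.001]
contact_force: [-2.1, 2.1, 7.0]
grip_width: 0.216
```

Emit:
{"api": "move_arm", "payload": {
  "moves": [
    [[0, 0, -0.5], [0, 0, 0]],
    [[0, 0, -0.5], [0, 0, 0]],
    [[0, 0, -0.5], [0, 0, 0]],
    [[0, 0, -0.5], [0, 0, 0]],
    [[0, 0, -0.5], [0, 0, 0]],
    [[0, 0, 0], [0, 0, 0]],
    [[0, 0, 0], [0, 0, 0]],
    [[0, 0, 0], [0, 0, 0]],
    [[0, 0, 0], [0, 0, 0]],
    [[0, 0, 0], [0, 0, 0]]
  ]
}}

```text
time: 28.1
tcp_pos: [0.5737, 0.0128, 0.1631]
eef_rot: [0.0, 0.837, 0.548, 0.001]
contact_force: [-6.5, 1.9, 16.8]
grip_width: 0.217
```

16.8 N, at the expected home height (0.1633). A little more, with a slight x relief for the side force.

Emit:
{"api": "move_arm", "payload": {
  "moves": [
    [[-0.5, 0, -0.5], [0, 0, 0]],
    [[0, 0, -0.5], [0, 0, 0]],
    [[0, 0, -0.5], [0, 0, 0]],
    [[0, 0, 0], [0, 0, 0]],
    [[0, 0, 0], [0, 0, 0]],
    [[0, 0, 0], [0, 0, 0]],
    [[0, 0, 0], [0, 0, 0]],
    [[0, 0, 0], [0, 0, 0]],
    [[0, 0, 0], [0, 0, 0]],
    [[0, 0, 0], [0, 0, 0]]
  ]
}}

```text
time: 29.35
tcp_pos: [0.5737, 0.0127, 0.163]
eef_rot: [0.0, 0.837, 0.548, 0.002]
contact_force: [-13.2, 2.1, 38.9]
grip_width: 0.212
```

```bash
python3 - <<'E'
from h import *
s=sensors.state();print(s["tcp_pos"],s["contact_force"],s["wrist_torque"])
a=optics.grab_frame("scene");P=cloud(a);c=a["color"].astype(int);d=np.hypot(P[...,0]-.574,P[...,1]-.0124)
m=(c[...,0]>c[...,2]+60)&(d<.04)&(P[...,2]>.08);S=P[m];print(np.percentile(S[:,2],[1,3,50]).round(4))
w=optics.grab_frame("wrist");np.savez("pics/w8.npz",**w);P=fcloud(w);c=w["color"].astype(int);t=s["tcp_pos"];d=np.hypot(P[...,0]-t[0],P[...,1]-t[1]);b=(c[...,0]>c[...,2]+40)&(d<.05)&(P[...,2]>.1)
S=P[b]
for lo in np.arange(-.045,.05,.008):
    T=S[(S[:,2]-t[2]>lo)&(S[:,2]-t[2]<lo+.008)]
    if len(T)>10:
        X=T-t;q=X[:,:2]@np.array([.4,.917]);p=X[:,:2]@np.array([-.917,.4]);print(round(lo,3),len(T),'jaw',q.min().round(4),q.max().round(4),'perp',p.min().round(4),p.max().round(4))
b=w["color"][120:300,230:400];a=a["color"][150:250,250:340]
cv2.imwrite("pics/s8.png",np.hstack([cv2.resize(a,(405,450)),cv2.resize(b,(390,450))]))
E
```

```text
[0.57368697 0.01270607 0.1629757 ] [-13.19548565   2.06554805  38.91521752] [0.38458168 2.75128105 0.00531801]
[0.1216 0.1229 0.1432]
-0.045 154 jaw -0.0256 0.0263 perp -0.0025 0.0241
-0.037 242 jaw -0.0227 0.0227 perp 0.006 0.0237
-0.029 267 jaw -0.0229 0.0219 perp 0.009 0.0241
-0.021 1790 jaw -0.0251 0.0241 perp -0.0049 0.0237
-0.013 972 jaw -0.017 0.0156 perp 0.0001 0.0168
-0.005 222 jaw -0.0097 0.0087 perp 0.0017 0.0087
0.003 267 jaw -0.0206 0.0191 perp 0.0025 0.0118
0.011 303 jaw -0.0097 0.0152 perp 0.0013 0.0123
0.019 345 jaw -0.0097 0.0087 perp 0.0015 0.0089
0.027 395 jaw -0.0097 0.0086 perp 0.0014 0.0088
0.035 1194 jaw -0.0106 0.0096 perp -0.012 0.0088
0.043 22 jaw -0.0097 0.0073 perp -0.0073 0.0082
```

View pics/s8.png

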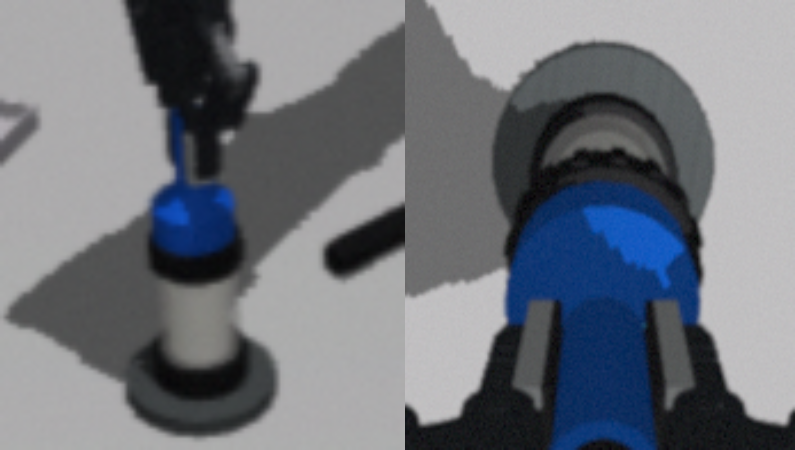

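The rim is on the collar: the height stopped changing while the force climbed to 39 N. The picture shows the cap (193,220) sitting on the collar (196,260), upright. I'll ease slightly to stay well under 40 N, still clearly above home force, and hold a second.

Emit:
{"api": "move_arm", "payload": {
  "moves": [
    [[0, 0, 0.4], [0, 0, 0]],
    [[0, 0, 0.4], [0, 0, 0]],
    [[0, 0, 0], [0, 0, 0]],
    [[0, 0, 0], [0, 0, 0]],
    [[0, 0, 0], [0, 0, 0]],
    [[0, 0, 0], [0, 0, 0]],
    [[0, 0, 0], [0, 0, 0]],
    [[0, 0, 0], [0, 0, 0]],
    [[0, 0, 0], [0, 0, 0]],
    [[0, 0, 0], [0, 0, 0]]
  ]
}}

```text
time: 30.7
tcp_pos: [0.5736, 0.0127, 0.163]
eef_rot: [0.0, 0.837, 0.548, 0.001]
contact_force: [-7.6, 2.2, 25.9]
grip_width: 0.212
```

Steady at 26 N, same height. A further second's hold, then hand in.

Emit:
{"api": "move_arm", "payload": {
  "moves": [
    [[0, 0, 0], [0, 0, 0]],
    [[0, 0, 0], [0, 0, 0]],
    [[0, 0, 0], [0, 0, 0]],
    [[0, 0, 0], [0, 0, 0]],
    [[0, 0, 0], [0, 0, 0]],
    [[0, 0, 0], [0, 0, 0]],
    [[0, 0, 0], [0, 0, 0]],
    [[0, 0, 0], [0, 0, 0]],
    [[0, 0, 0], [0, 0, 0]],
    [[0, 0, 0], [0, 0, 0]]
  ]
}}

```text
time: 31.95
tcp_pos: [0.5737, 0.0127, 0.1631]
eef_rot: [0.0, 0.837, 0.548, 0.001]
contact_force: [-8.3, 1.3, 25.5]
grip_width: 0.214
```

```bash
python3 -c "
from station import sensors,r
s=sensors.state();print(s['time'],s['tcp_pos'],s['contact_force']);print(r.close_job())"
```

```text
31.95 [0.57366057 0.01273803 0.16306712] [-8.29365182  1.34659887 25.48960019]
the job is handed in; nothing more can be done
None
```

I put the dust cover in the tray, clicked the larger blue cone onto the stud and pressed it home. I handed the job in at 32 s, with the gripper still pressing down at about 25 N.

- **Cover:** after release it stood upright near the middle of the tray, with its knob top at about 0.070 m.
- **Cone seated:** the force built at the level of the balls, reversed at the click, then rose again. The tool stopped at 0.163 m, the height I expected for the rim on the collar. Pushing further raised only the force, to 39 N, so I eased to about 25 N without losing height.
- **Alignment:** I estimate the cone's axis is about 1 mm from the stud's. The last pictures show it upright on the collar.
- **What didn't fully agree:** a side force of about 8 N remained at the end. The top camera put the cover's position about 3 mm off from the wrist camera; I used the wrist camera.
- **Not checked:** I could not read the sprung plate's travel directly. I didn't re-measure the bystanders, but nothing suggested I touched any of them.

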